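# Click the inspection lamp's filter wheel round to green and switch the lamp on

## Task

The inspection lamp stands with the wrong filter for looking over the ocarina. With a fingertip, push the finger tabs of its filter wheel round, click by click, until the wheel rests with the green dot in front of the black pointer line on the housing; only then press the orange button on top right down and let it come up again. Only touch and push, lift and carry nothing: the lamp must not be shoved from its place or raised, and the ocarina, the wax tin and the sanding block stay where they lie.

Things in the scene. Friction and masses are not known exactly. Their poses are not given: they have to be found in the camera images.
- lamp: Loose bench inspection lamp, 1.9 kg: white box with grey foot, 150 x 150 mm, 74 mm high; origin at the centre of its underside. Its -x points out of its front face (75 mm off), to the robot; +y is its left, +z up. It slides if pushed with over about 8 N.
- lamp_head (a point): Small aluminium head (25 mm across) at the end of the lamp's thin black bent neck, this point at its middle. The neck leaves the right (-y) side of the box and rises to 180 mm above the table 140 to 200 mm right of the lamp's middle: keep clear of it.
- wheel_axis (a point): On the filter wheel's upright axis, half-way up its thickness, 50 mm above the table, in the plane of the box's front face. The wheel's front half stands out over open table, the rear half is inside. Dark disc, radius 37 mm, 11 mm thick, with six finger tabs 60 degrees apart, 12 mm wide, reaching to radius 55 mm (round ends centred at radius 49 mm).
- filter_wheel (a joint): Wheel angle, rad, growing counter-clockwise from above (its front then moves to the lamp's -y). 0 or any whole turn (6.283): green at the pointer. Endless both ways, with clicks every 1.047: it goes to the nearest click by itself, so a tab pushed (1 to 3 N) past straight ahead snaps on. Starts one to five clicks (1.047 to 5.236) off.
- green_dot (a point): Middle of the green dot, 55 mm above the table. Six dots (17 mm, bright rings) lie on the wheel at radius 26.5 mm, half-way between the tabs: counter-clockwise from above green, blue, white, yellow, red, black. The front three show. In a click one dot is straight before the pointer, with a tab 30 degrees to either side of it.
- pointer (a point): Black pointer line, 4 mm wide, at the middle of the box's front top edge; this point is on the front face 64 mm above the table, straight above the wheel's axis. The dot straight in front of it is the filter in use.
- power_button_top (a point): Middle of the top of the round orange push button (24 mm across) in a low black collar on the box's roof, left of the middle, 45 mm behind the front face. It goes 5 mm straight down against a spring (4 N when right down) and comes up when let go.
- power_button (a joint): How far the button is pressed, in m: 0 up, 0.005 right down.
- ocarina: Loose pale clay ocarina, 138 x 84 x 39 mm, lying under the lamp head; origin at the centre of its underside. Stays where it lies.
- wax_tin: Loose round tin with a green lid, 58 mm across and 22 mm high, to the left of the lamp; origin at the centre of its underside. Stays where it lies.
- sanding_block: Loose cork sanding block wrapped in grey paper, 92 x 49 x 30 mm, at the front right; origin at the centre of its underside. Stays where it lies.

How it is judged:
On the way, in this order (a step that is already met when the one before it is completed fails the run):
1. the filter wheel rests in its click with the green dot at the pointer (y of green_dot in the frame of lamp between -0.0035 and 0.0035 m and x of green_dot in the frame of lamp below -0.095 m and velocity of joint filter_wheel between -0.3 and 0.3 rad/s), for 0.3 s.
2. the orange button is pressed right down (y of green_dot in the frame of lamp between -0.0035 and 0.0035 m and x of green_dot in the frame of lamp below -0.095 m and value of joint power_button above 0.0038 m), for 0.05 s.
At the end, for the whole second after the job is handed in: The wheel is still, with the green dot straight in front of the pointer (within 3.5 mm sideways), the button is up again (less than 1.5 mm pressed), the lamp stands upright and at rest within 20 mm of where it was, and the ocarina, wax tin and sanding block lie within 20 mm of where they were (y of green_dot in the frame of lamp between -0.0035 and 0.0035 m and x of green_dot in the frame of lamp below -0.095 m and value of joint power_button below 0.0015 m and linear speed of lamp below 0.01 m/s and velocity of joint filter_wheel between -0.2 and 0.2 rad/s and distance of each of lamp, ocarina, wax_tin, sanding_block from where it was at the start of the episode below 0.02 m and angle between lamp's own z axis and vertical below 0.05 rad); the robot touches nothing.
It fails at once if the button is pressed (more than 2.5 mm) while the green dot is not at the pointer (value of joint power_button above 0.0025 m and not (y of green_dot in the frame of lamp between -0.0035 and 0.0035 m and x of green_dot in the frame of lamp below -0.095 m)).
It fails at once if the lamp is shoved more than 20 mm, raised more than 8 mm or tipped (distance of lamp from where it was at the start of the episode above 0.02 m or height (world z) of lamp above 0.008 m or angle between lamp's own z axis and vertical above 0.1 rad).
It fails at once if the ocarina, the wax tin or the sanding block is moved more than 20 mm or lifted (distance of any of ocarina, wax_tin, sanding_block from where it was at the start of the episode above 0.02 m or height (world z) of any of ocarina, wax_tin, sanding_block above 0.015 m).
It also fails if it takes over 54 s, if anything falls off the work surface, if the arm or the gripper's body presses on something with over 40 N, if the wrist force passes 120 N, or if a joint passes its speed limit or range.

## Robot

A 6-joint arm with a two-finger parallel gripper is mounted at the origin on a cart in front of the work surface, level with it; the furniture and walls round the work are solid. World frame = base frame: x ahead of the robot, y to its left, z up, the work surface at z = 0. Lengths are in m, angles in rad, forces in N, time in s.
With the tool pointing down it reaches from about 0.325 to 0.875 m from the base axis. Payload 4.4 kg.
Tool frame: the origin (TCP) lies midway between the tips of the shut fingers; the grasp point (between the pads) lies 19 mm behind it (bot.grip_point_offset is the distance from the TCP to the grasp point, in m); z points along the fingers, y is the line along which they close (so a half turn about z gives the same grasp; the last joint's range is limited). The gripper opens to 85 mm and grips with 20 to 120 N. Pads are 22 mm wide; open, the fingers measure 114 mm over their backs; the gripper's body (76 mm by 85 mm) begins 54 mm behind the grasp point. The pads swing forward as they close: fully open they stand 13 mm farther back than shut.
Start: joints at [-1.413, 0.207, 1.542, -0, 1.393, -0.15], TCP at [0.175, -0.548, 0.231] pointing down, gripper open.
Joint ranges: [-2.73, 2.73], [-0.86, 2.22], [0.23, 2.46], [-1.11, 4.25], [0.08, 2.63], [-2.82, 2.82]. Speed limits (rad/s): [2.79, 2.79, 3.14, 3.14, 3.14, 3.14].

## Interface

Orientations are given as a rotation vector (axis times angle).
In Python, from bench import readout, optics, bot gives the robot as it stands.
- The arm moves only by the tool arm_command, never from a script. Its argument "plan" is a list of rows, each an object of numbers: "x", "y", "z": the shift along the tool's x, y, z in m; "roll": the turn about the tool's z in degrees; "fingers": the opening, from -1 (shut) to 1 (fully open). A call has 1 to 20 rows; each row shifts and turns the commanded pose from where the row before left it, along the tool's axes as they then stand; what a row does not reach is not made up. A row lasts 1/8 s, in which the tool goes at most 62.5 mm and 10.7 degrees, less where a joint would pass 70% of its speed; a pose out of reach is approached as far as the arm can. A call is refused whole if a number of a shift passes 0.0625 or a number of a turn 10.7, either way. A call with a gripper value outside its range is refused whole. The fingers move at their own pace and stop on an object; "grip_force" is the grip in N (left out, the last holds). Time passes only in rows, so rows that do not move let the fingers close. It gives the time, the measured TCP pose, the force, the opening and the grip force at its end, in the units of the state.
- readout.read_state(): the state, without advancing time (a new reading comes with each control period).
- optics.read_camera(name): name is "scene" or "top"; returns (picture, depth): 420x560x3 uint8, blue, green, red; 420x560 float32, m along the optical axis (not along the pixel's ray), 0 where there is no reading.
- optics.camera_params(name): a dict with "mtx" (3x3 intrinsics, pixels), "R" (3x3) and "t" (3): a world point X has camera coordinates R X + t. Camera axes: x right, y down, z forward; pixel columns grow to the right and rows downward; lengths in m; the calibration is good to about 2 mm. A picture is of the moment at which its call begins. camera_params takes no time and is no camera call.
- bot.hand_in(): hands the job in; it is judged then, once.
The state is a dict: "time_s": time; "joints": joint angles; "joint_velocities": joint speeds; "tau": joint torques, N m; "eef_pos": TCP position; "tool_rot": TCP orientation; "contact_force": force on the tool from outside, world axes, zero at the start; "wrist_torque": the same for the moment, N m; "grip_width": opening from 0.0 (shut) to 1.0 (fully open); "grip_force": force on a finger pad.
Only numpy, scipy, OpenCV 4.12 (cv2) and the standard library are available. Lean on these libraries where they do the work, as an engineer would, in place of code of your own. Each camera call takes 0.05 s, during which the arm holds its last target. There are 200 camera calls.

## Working session

There is one attempt and no reset: what is moved stays moved. The work goes in short steps, Python scripts to look and compute and a tool call to move; the robot and the scene stay as the last step left them, time stands still between calls to the robot, and variables do not carry over. Pictures are saved under pics/ and viewed, at most 10 in all, crops included, and the job is handed in when it is done.

Besides the shell and the picture viewer there is one more tool, called after "Emit:" as a command line: name --argument value ..., lists and objects as JSON in quotes. arm_command: Moves the arm, as the interface text tells. Its arguments: {"type":"object","properties":{"plan":{"type":"array","items":{"type":"object","properties":{"x":{"type":"number"},"y":{"type":"number"},"z":{"type":"number"},"roll":{"type":"number"},"fingers":{"type":"number"}}}},"grip_force":{"type":"number"}},"required":["plan"]}

```bash
mkdir -p pics; python3 - <<'E'
from bench import readout, optics, bot
import cv2,numpy as np
for n in("top","scene"):
    p,d=optics.read_camera(n); cv2.imwrite(f"pics/{n}0.png",p); np.save(f"{n}0.npy",d)
    c=optics.camera_params(n); print(n,np.round(c["mtx"],1).tolist(),np.round(c["R"],3).tolist(),np.round(c["t"],3).tolist())
s=readout.read_state(); print(s)
E
```

```text
top [[383.2, 0.0, 279.1], [0.0, 383.2, 213.6], [0.0, 0.0, 1.0]] [[0.029, -0.999, 0.034], [-0.982, -0.035, -0.185], [0.186, -0.028, -0.982]] [-0.059, 0.577, 0.971]
scene [[422.3, 0.0, 274.0], [0.0, 422.3, 198.4], [0.0, 0.0, 1.0]] [[-0.51, -0.86, 0.017], [-0.451, 0.25, -0.857], [0.732, -0.445, -0.515]] [0.256, 0.354, 0.833]
{'time_s': 0.1, 'joints': array([-1.41247763e+00,  2.07335410e-01,  1.54281897e+00,  3.51059903e-05,
        1.39348146e+00, -1.50504659e-01]), 'joint_velocities': array([-0.00138336, -0.00139997, -0.00356713, -0.00060097,  0.00068243,
        0.0004328 ]), 'tau': array([-5.02883468e-04, -3.84091115e+01, -2.92549521e+01, -2.06768823e-04,
        4.80455710e-03, -1.94781774e-05]), 'eef_pos': array([ 0.17465355, -0.54712279,  0.23023777]), 'tool_rot': array([-3.10219707e+00, -4.82849278e-01, -4.17029453e-05]), 'contact_force': array([-0.56472373,  0.22482367, -0.45509032]), 'wrist_torque': array([ 0.0255767 ,  0.03906093, -0.04011657]), 'grip_force': 0.0, 'grip_width': 0.9973403578259761}
```

View pics/top0.png

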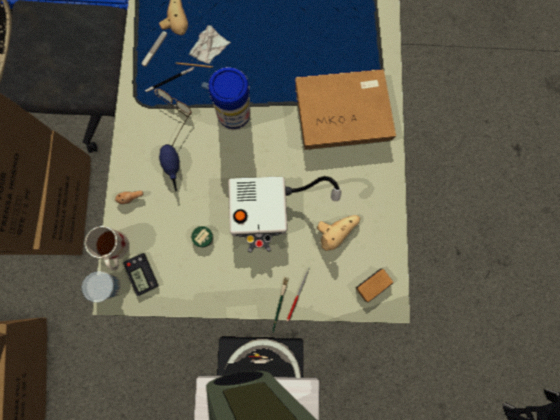

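View pics/scene0.png

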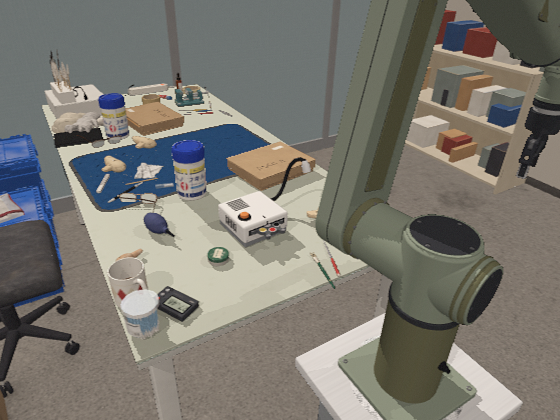

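The top view shows the lamp at about (258,208), the button at (240,216), and the red dot in front at (259,243). Yellow is to its left and black to its right, so green should come from the right in two clockwise clicks (front moving +y). I'll measure next and check a zoomed crop.

```bash
cat > h.py <<'E'
import numpy as np,cv2
from bench import readout, optics, bot
def ray(n,uv,z):
    c=optics.camera_params(n);M,R,t=c["mtx"],c["R"],np.asarray(c["t"])
    d=R.T@np.linalg.solve(M,[uv[0],uv[1],1.]);o=-R.T@t
    return o+d*(z-o[2])/d[2]
def cents(p,box,lo,hi,amin=6):
    x0,y0,x1,y1=box;h=cv2.cvtColor(p[y0:y1,x0:x1],cv2.COLOR_BGR2HSV)
    n,l,s,c=cv2.connectedComponentsWithStats(cv2.inRange(h,lo,hi))
    return [(c[i]+[x0,y0],s[i,4]) for i in range(1,n) if s[i,4]>=amin]
E
python3 - <<'E'
from h import *
p=cv2.imread("pics/top0.png");s=cv2.imread("pics/scene0.png")
for nm,lo,hi,z in(("orange",(5,180,150),(16,255,255),.08),("red",(170,120,100),(180,255,255),.055),("red2",(0,150,100),(4,255,255),.055),("yellow",(20,120,100),(35,255,255),.055)):
    for c,a in cents(p,(225,170,292,256),lo,hi,3): print("top",nm,c.round(1),a,ray("top",c,z).round(4))
    for c,a in cents(s,(215,185,295,250),lo,hi,3): print("scene",nm,c.round(1),a,ray("scene",c,z).round(4))
h=cv2.cvtColor(p,cv2.COLOR_BGR2HSV);m=cv2.inRange(h,(0,0,205),(180,25,255));m[:170]=0;m[245:]=0;m[:,:222]=0;m[:,295:]=0
k=max(cv2.findContours(m,0,2)[0],key=cv2.contourArea);r=cv2.minAreaRect(k)
print(r,[ray("top",q,.074).round(4).tolist() for q in cv2.boxPoints(r)])
a=cv2.resize(p[170:260,220:300],None,fx=6,fy=6,interpolation=2);b=cv2.resize(s[185:250,213:293],None,fx=6,fy=6,interpolation=2)[:390]
b=cv2.copyMakeBorder(b,0,a.shape[0]-b.shape[0],0,0,0);cv2.imwrite("pics/crop0.png",cv2.resize(np.hstack([a,b]),(800,450)))
E
```

```text
top orange [239.7 215.2] 59 [0.5662 0.0625 0.08  ]
scene orange [246. 216.] 3 [0.5571 0.0594 0.08  ]
top red2 [258.8 243.1] 26 [0.498  0.0106 0.055 ]
scene red2 [272. 229.] 11 [0.4983 0.0097 0.055 ]
top yellow [249.7 238.3] 39 [0.5098 0.035  0.055 ]
scene yellow [262.5 229. ] 14 [0.5111 0.0326 0.055 ]
((256.8980712890625, 203.64649963378906), (52.53792953491211, 53.64436721801758), 87.95458984375) [[0.6659, 0.0956, 0.074], [0.6767, -0.0468, 0.074], [0.5351, -0.0556, 0.074], [0.5254, 0.0833, 0.074]]
```

View pics/crop0.png

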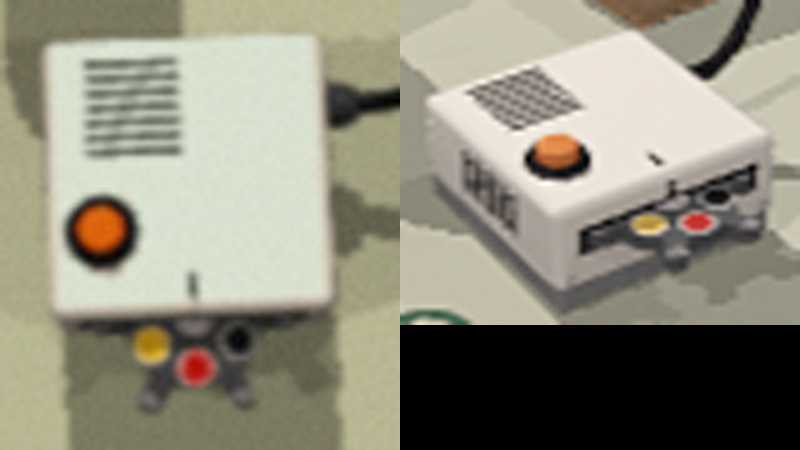

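The crop confirms it: yellow is left, red is at the pointer, and black is right. The lamp's yaw is about 4.6° and the wheel axis is about (0.5255, 0.0125). The yellow and red positions agree with the given radii. I'll align the tool with the lamp and approach the front right side of the wheel, high up.

Emit:
arm_command --plan '[{"roll": 6.5, "fingers": -1}, {"roll": 6.6}, {"x": 0.0285, "y": -0.039}, {"x": 0.0285, "y": -0.039}, {"x": 0.0285, "y": -0.039}, {"x": 0.0285, "y": -0.039}, {"x": 0.0285, "y": -0.039}, {"x": 0.0285, "y": -0.039}, {"x": 0.0285, "y": -0.039}, {"x": 0.0285, "y": -0.039}, {"x": 0.0285, "y": -0.039}, {"x": 0.0285, "y": -0.039}, {"x": 0.0285, "y": -0.039}, {"x": 0.0285, "y": -0.039}, {}, {}]'

```text
invalid input at $.plan[0]: expected keys x, y, z, roll, fingers
```

```bash
cat > st.py <<'E'
from h import *
s=readout.read_state();a=s["tool_rot"];R,_=cv2.Rodrigues(a)
psi=np.radians(4.6);L=np.array([[np.cos(psi),np.sin(psi)],[-np.sin(psi),np.cos(psi)]])
print(s["time_s"],s["eef_pos"].round(4),"lamp xy from axis",(L@(s["eef_pos"][:2]-[.5255,.0125])).round(4),"yaw",np.degrees(np.arctan2(R[1,0],R[0,0])).round(2),"F",s["contact_force"].round(2),s["grip_width"])
E
python3 st.py; python3 - <<'E'
from h import *
d=np.load("top0.npy");c=optics.camera_params("top")
def P(u,v):
    q=np.linalg.inv(c["mtx"])@[u,v,1]*d[v,u]; return (c["R"].T@(q-c["t"])).round(4)
for u,v in((239,215),(240,214),(240,216),(265,215),(255,205),(259,243),(258,244)): print(u,v,P(u,v))
E
```

```text
0.1 [ 0.1747 -0.5471  0.2302] lamp xy from axis [-0.3946 -0.5297] yaw 17.69 F [-0.56  0.22 -0.46] 0.9973403578259761
239 215 [0.5657 0.0638 0.0856]
240 214 [0.5681 0.0613 0.0873]
240 216 [0.5628 0.061  0.0877]
265 215 [ 0.5699 -0.0031  0.0761]
255 205 [0.5954 0.024  0.0772]
259 243 [0.4982 0.0101 0.0553]
258 244 [0.4952 0.0126 0.0588]
```

Emit:
arm_command --plan '[{"x": 0, "y": 0, "z": 0, "roll": 6.5, "fingers": -1}, {"x": 0, "y": 0, "z": 0, "roll": 6.6, "fingers": -1}, {"x": 0.0285, "y": -0.039, "z": 0, "roll": 0, "fingers": -1}, {"x": 0.0285, "y": -0.039, "z": 0, "roll": 0, "fingers": -1}, {"x": 0.0285, "y": -0.039, "z": 0, "roll": 0, "fingers": -1}, {"x": 0.0285, "y": -0.039, "z": 0, "roll": 0, "fingers": -1}, {"x": 0.0285, "y": -0.039, "z": 0, "roll": 0, "fingers": -1}, {"x": 0.0285, "y": -0.039, "z": 0, "roll": 0, "fingers": -1}, {"x": 0.0285, "y": -0.039, "z": 0, "roll": 0, "fingers": -1}, {"x": 0.0285, "y": -0.039, "z": 0, "roll": 0, "fingers": -1}, {"x": 0.0285, "y": -0.039, "z": 0, "roll": 0, "fingers": -1}, {"x": 0.0285, "y": -0.039, "z": 0, "roll": 0, "fingers": -1}, {"x": 0.0285, "y": -0.039, "z": 0, "roll": 0, "fingers": -1}, {"x": 0.0285, "y": -0.039, "z": 0, "roll": 0, "fingers": -1}, {"x": 0, "y": 0, "z": 0, "roll": 0, "fingers": -1}, {"x": 0, "y": 0, "z": 0, "roll": 0, "fingers": -1}]'

```text
time_s: 2.1
eef_pos: [0.4776, -0.054, 0.2308]
tool_rot: [3.139, 0.127, -0.002]
contact_force: [-0.1, -0.1, 0.0]
grip_width: 0.001
grip_force: 0.0
```

```bash
python3 st.py; python3 - <<'E'
from h import *
s,_=optics.read_camera("scene");t,_=optics.read_camera("top")
cv2.imwrite("pics/v1.png",np.hstack([cv2.resize(s[140:280,180:340],(400,350),interpolation=2),cv2.resize(t[150:300,190:350],(400,350),interpolation=2)]))
E
```

```text
2.1 [ 0.4776 -0.054   0.2308] lamp xy from axis [-0.0531 -0.0625] yaw 4.63 F [-0.07 -0.1   0.05] 0.0005053772504772198
```

View pics/v1.png

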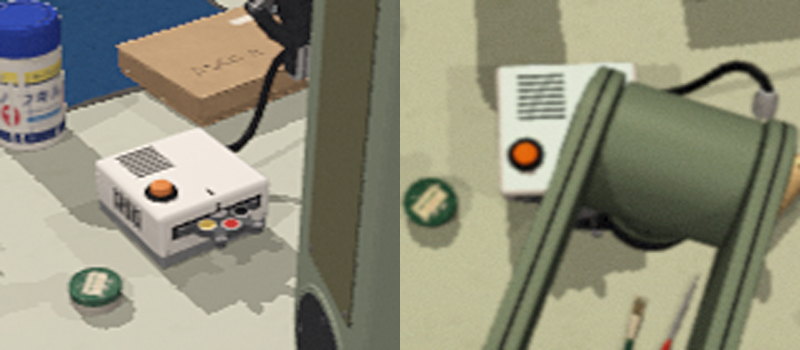

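Left panel (scene view): the wheel is unobstructed with red at the pointer. I'll descend beside the right tab.

Emit:
arm_command --plan '[{"x": 0, "y": 0, "z": 0.05, "roll": 0, "fingers": -1}, {"x": 0, "y": 0, "z": 0.05, "roll": 0, "fingers": -1}, {"x": 0, "y": 0, "z": 0.05, "roll": 0, "fingers": -1}, {"x": 0, "y": 0, "z": 0.022, "roll": 0, "fingers": -1}, {"x": 0, "y": 0, "z": 0.021, "roll": 0, "fingers": -1}, {"x": 0, "y": 0, "z": 0, "roll": 0, "fingers": -1}]'

```text
time_s: 2.95
eef_pos: [0.476, -0.0546, 0.0368]
tool_rot: [-3.138, -0.122, 0.007]
contact_force: [0.2, -0.3, -0.2]
grip_width: -0.001
grip_force: 0.0
```

```bash
python3 st.py
```

```text
2.95 [ 0.476  -0.0546  0.0368] lamp xy from axis [-0.0547 -0.0629] yaw 4.46 F [ 0.19 -0.34 -0.16] -0.0005627156286406477
```

Emit:
arm_command --plan '[{"x": 0, "y": -0.006, "z": 0, "roll": 0, "fingers": -1}, {"x": 0, "y": -0.006, "z": 0, "roll": 0, "fingers": -1}, {"x": 0, "y": -0.006, "z": 0, "roll": 0, "fingers": -1}, {"x": 0, "y": -0.006, "z": 0, "roll": 0, "fingers": -1}]'

```text
time_s: 3.45
eef_pos: [0.4752, -0.0305, 0.0386]
tool_rot: [3.137, 0.129, -0.004]
contact_force: [-3.3, -4.2, 1.2]
grip_width: 0.001
grip_force: 2.0
```

Emit:
arm_command --plan '[{"x": 0, "y": -0.004, "z": 0, "roll": 0, "fingers": -1}, {"x": 0, "y": -0.004, "z": 0, "roll": 0, "fingers": -1}]'

```text
time_s: 3.7
eef_pos: [0.4755, -0.0218, 0.0383]
tool_rot: [3.139, 0.126, -0.0]
contact_force: [-0.9, -1.6, 0.9]
grip_width: -0.001
grip_force: 0.9
```

```bash
python3 st.py; python3 - <<'E'
from h import *
s,_=optics.read_camera("scene")
cv2.imwrite("pics/v2.png",cv2.resize(s[180:270,200:320],(800,600),interpolation=2))
for n,lo,hi in(("orange",(5,180,150),(16,255,255)),("red",(0,150,100),(4,255,255)),("yellow",(20,120,100),(35,255,255))):print(n,cents(s,(215,185,295,250),lo,hi,3))
E
```

```text
3.7 [ 0.4755 -0.0218  0.0383] lamp xy from axis [-0.0526 -0.0301] yaw 4.61 F [-0.89 -1.61  0.87] -0.00136183798967671
orange []
red [(array([269.58333333, 229.83333333]), np.int32(12))]
yellow [(array([260.09090909, 228.36363636]), np.int32(11))]
```

View pics/v2.png

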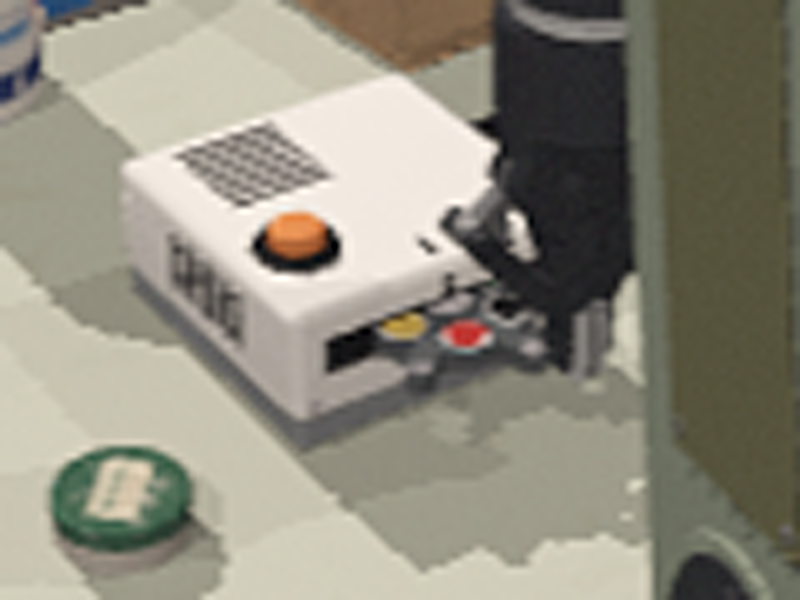

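The wheel is turning: red has moved left and the finger (dark, around 560,340) is on the right tab. The force is low and the lamp hasn't moved. I'll push on past straight ahead, then back out.

Emit:
arm_command --plan '[{"x": 0, "y": -0.004, "z": 0, "roll": 0, "fingers": -1}, {"x": 0, "y": -0.004, "z": 0, "roll": 0, "fingers": -1}, {"x": 0, "y": -0.004, "z": 0, "roll": 0, "fingers": -1}, {"x": 0, "y": -0.004, "z": 0, "roll": 0, "fingers": -1}]'

```text
time_s: 4.25
eef_pos: [0.4746, -0.0056, 0.0384]
tool_rot: [-3.139, -0.126, -0.001]
contact_force: [-0.3, -0.3, -0.7]
grip_width: -0.002
grip_force: 0.0
```

Emit:
arm_command --plan '[{"x": -0.02, "y": 0, "z": 0, "roll": 0, "fingers": -1}, {"x": -0.03, "y": 0, "z": 0, "roll": 0, "fingers": -1}, {"x": 0, "y": 0.025, "z": 0, "roll": 0, "fingers": -1}, {"x": 0, "y": 0.024, "z": 0, "roll": 0, "fingers": -1}]'

```text
time_s: 4.75
eef_pos: [0.4284, -0.059, 0.0384]
tool_rot: [-3.139, -0.127, -0.001]
contact_force: [0.5, 0.5, -0.4]
grip_width: -0.0
grip_force: 0.0
```

```bash
python3 st.py; python3 - <<'E'
from h import *
s,_=optics.read_camera("scene")
cv2.imwrite("pics/v3.png",cv2.resize(s[180:270,200:320],(800,600),interpolation=2))
E
```

```text
4.75 [ 0.4284 -0.059   0.0384] lamp xy from axis [-0.1026 -0.0635] yaw 4.63 F [ 0.5   0.47 -0.43] -0.0003105202906989284
```

View pics/v3.png

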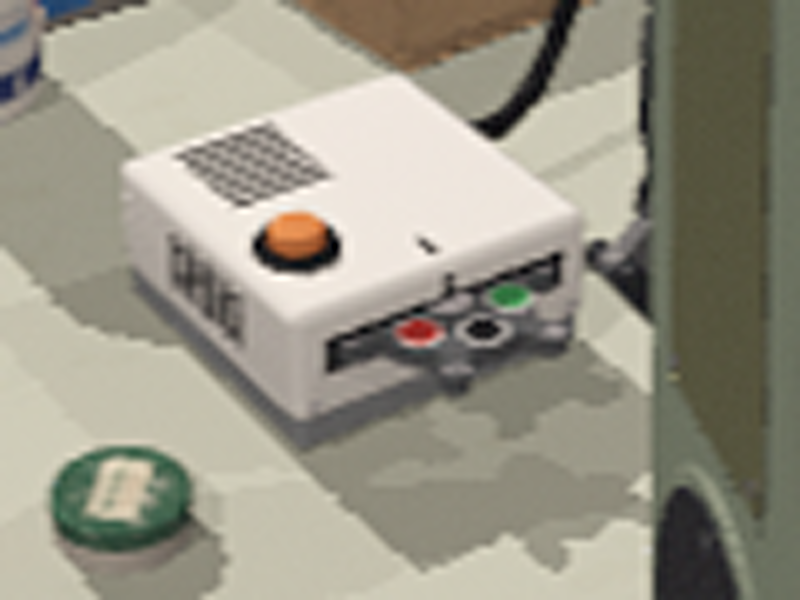

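Now red is left, black is at the pointer (484,330), and green is right (510,295). That was exactly one click and the lamp hasn't moved. I'll repeat the same push.

Emit:
arm_command --plan '[{"x": 0.025, "y": 0, "z": 0, "roll": 0, "fingers": -1}, {"x": 0.025, "y": 0, "z": 0, "roll": 0, "fingers": -1}, {"x": 0, "y": 0, "z": 0, "roll": 0, "fingers": -1}, {"x": 0, "y": -0.006, "z": 0, "roll": 0, "fingers": -1}, {"x": 0, "y": -0.006, "z": 0, "roll": 0, "fingers": -1}, {"x": 0, "y": -0.006, "z": 0, "roll": 0, "fingers": -1}, {"x": 0, "y": -0.005, "z": 0, "roll": 0, "fingers": -1}, {"x": 0, "y": -0.004, "z": 0, "roll": 0, "fingers": -1}, {"x": 0, "y": -0.004, "z": 0, "roll": 0, "fingers": -1}, {"x": 0, "y": -0.004, "z": 0, "roll": 0, "fingers": -1}, {"x": 0, "y": -0.004, "z": 0, "roll": 0, "fingers": -1}, {"x": 0, "y": -0.004, "z": 0, "roll": 0, "fingers": -1}, {"x": 0, "y": -0.005, "z": 0, "roll": 0, "fingers": -1}, {"x": -0.02, "y": 0, "z": 0, "roll": 0, "fingers": -1}, {"x": -0.03, "y": 0, "z": 0, "roll": 0, "fingers": -1}, {"x": 0, "y": 0, "z": 0, "roll": 0, "fingers": -1}, {"x": 0, "y": 0, "z": -0.05, "roll": 0, "fingers": -1}, {"x": 0, "y": 0, "z": -0.05, "roll": 0, "fingers": -1}, {"x": 0, "y": 0, "z": 0, "roll": 0, "fingers": -1}]'

```text
time_s: 7.18
eef_pos: [0.4299, -0.0118, 0.1434]
tool_rot: [3.136, 0.126, 0.02]
contact_force: [0.3, -0.3, 0.1]
grip_width: 0.002
grip_force: 0.0
```

```bash
python3 st.py; python3 - <<'E'
from h import *
s,_=optics.read_camera("scene")
cv2.imwrite("pics/v4.png",cv2.resize(s[180:270,200:320],(800,600),interpolation=2))
for c,a in cents(s,(230,205,250,225),(3,120,100),(20,255,255),8):
    print("btn",c,a,ray("scene",c,.082).round(4))
print(ray("top",(239.7,215.2),.084).round(4))
E
```

```text
7.175 [ 0.4299 -0.0118  0.1434] lamp xy from axis [-0.0972 -0.0166] yaw 4.61 F [ 0.3  -0.34  0.1 ] 0.0022072373004662625
btn [244.         214.87755102] 49 [0.5621 0.063  0.082 ]
[0.5656 0.0621 0.084 ]
```

View pics/v4.png

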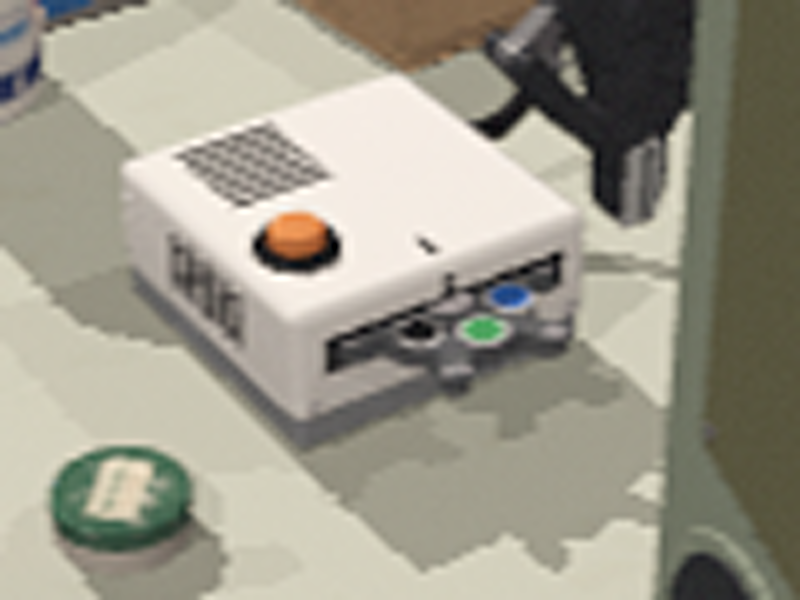

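Green now sits at the pointer (484,330), with black left and blue right. Next I'll move over the button at (0.566, 0.062).

Emit:
arm_command --plan '[{"x": 0.0475, "y": -0.021, "z": 0, "roll": 0, "fingers": -1}, {"x": 0.047, "y": -0.021, "z": 0, "roll": 0, "fingers": -1}, {"x": 0.047, "y": -0.021, "z": 0, "roll": 0, "fingers": -1}, {"x": 0, "y": 0, "z": 0, "roll": 0, "fingers": -1}, {"x": 0, "y": 0, "z": 0.025, "roll": 0, "fingers": -1}, {"x": 0, "y": 0, "z": 0.02, "roll": 0, "fingers": -1}, {"x": 0, "y": 0, "z": 0, "roll": 0, "fingers": -1}, {"x": 0, "y": 0, "z": 0, "roll": 0, "fingers": -1}]'

```text
time_s: 8.22
eef_pos: [0.5602, 0.0628, 0.0933]
tool_rot: [-3.139, -0.125, 0.001]
contact_force: [-0.4, -0.3, 0.7]
grip_width: 0.002
grip_force: 0.0
```

```bash
python3 st.py
```

```text
8.225 [0.5602 0.0628 0.0933] lamp xy from axis [0.0386 0.0474] yaw 4.57 F [-0.38 -0.27  0.66] 0.001963774330540794
```

Emit:
arm_command --plan '[{"x": 0.0055, "y": 0.001, "z": 0, "roll": 0, "fingers": -1}, {"x": 0, "y": 0, "z": 0.004, "roll": 0, "fingers": -1}, {"x": 0, "y": 0, "z": 0.003, "roll": 0, "fingers": -1}, {"x": 0, "y": 0, "z": 0.002, "roll": 0, "fingers": -1}, {"x": 0, "y": 0, "z": 0, "roll": 0, "fingers": -1}]'

```text
time_s: 8.85
eef_pos: [0.5662, 0.0625, 0.0844]
tool_rot: [3.139, 0.126, 0.0]
contact_force: [-0.1, 0.2, 1.7]
grip_width: -0.001
grip_force: 1.0
```

Emit:
arm_command --plan '[{"x": 0, "y": 0, "z": 0.002, "roll": 0, "fingers": -1}, {"x": 0, "y": 0, "z": 0, "roll": 0, "fingers": -1}]'

```text
time_s: 9.1
eef_pos: [0.5663, 0.0625, 0.0825]
tool_rot: [3.139, 0.126, 0.001]
contact_force: [-0.5, -0.3, 1.8]
grip_width: -0.001
grip_force: 1.5
```

Contact made (about 1.8 N, the button's spring). I'll press on in small steps.

Emit:
arm_command --plan '[{"x": 0, "y": 0, "z": 0.0015, "roll": 0, "fingers": -1}, {"x": 0, "y": 0, "z": 0, "roll": 0, "fingers": -1}]'

```text
time_s: 9.35
eef_pos: [0.5663, 0.0625, 0.0811]
tool_rot: [3.139, 0.126, 0.0]
contact_force: [-1.0, -0.2, 5.1]
grip_width: -0.0
grip_force: 2.2
```

Emit:
arm_command --plan '[{"x": 0, "y": 0, "z": 0.0015, "roll": 0, "fingers": -1}, {"x": 0, "y": 0, "z": 0, "roll": 0, "fingers": -1}]'

```text
time_s: 9.6
eef_pos: [0.5663, 0.0625, 0.0809]
tool_rot: [3.139, 0.126, 0.0]
contact_force: [-3.6, -0.2, 11.3]
grip_width: 0.002
grip_force: 5.9
```

Emit:
arm_command --plan '[{"x": 0, "y": 0, "z": 0.001, "roll": 0, "fingers": -1}, {"x": 0, "y": 0, "z": 0, "roll": 0, "fingers": -1}]'

```text
time_s: 9.85
eef_pos: [0.5663, 0.0625, 0.0808]
tool_rot: [3.139, 0.126, 0.0]
contact_force: [-7.0, -0.5, 16.7]
grip_width: 0.006
grip_force: 8.2
```

It stops stiffly at z = 0.081, about 5 mm below the button top, so it has bottomed. I'll release, clear off and check.

Emit:
arm_command --plan '[{"x": 0, "y": 0, "z": -0.004, "roll": 0, "fingers": -1}, {"x": 0, "y": 0, "z": 0, "roll": 0, "fingers": -1}]'

```text
time_s: 10.1
eef_pos: [0.5664, 0.0625, 0.0825]
tool_rot: [3.139, 0.126, 0.001]
contact_force: [-0.2, -0.2, 3.3]
grip_width: -0.002
grip_force: 1.5
```

Emit:
arm_command --plan '[{"x": 0, "y": 0, "z": -0.002, "roll": 0, "fingers": -1}, {"x": 0, "y": 0, "z": 0, "roll": 0, "fingers": -1}]'

```text
time_s: 10.35
eef_pos: [0.5664, 0.0625, 0.0841]
tool_rot: [-3.139, -0.126, -0.001]
contact_force: [1.6, -0.4, 3.1]
grip_width: 0.003
grip_force: 1.0
```

Emit:
arm_command --plan '[{"x": 0, "y": 0, "z": -0.03, "roll": 0, "fingers": -1}, {"x": 0, "y": 0, "z": -0.05, "roll": 0, "fingers": -1}, {"x": -0.05, "y": 0.02, "z": -0.01, "roll": 0, "fingers": -1}, {"x": -0.05, "y": 0.02, "z": 0, "roll": 0, "fingers": -1}, {"x": -0.05, "y": 0.02, "z": 0, "roll": 0, "fingers": -1}, {"x": 0, "y": 0.04, "z": 0, "roll": 0, "fingers": -1}, {"x": 0, "y": 0, "z": 0, "roll": 0, "fingers": -1}, {"x": 0, "y": 0, "z": 0, "roll": 0, "fingers": -1}]'

```text
time_s: 11.35
eef_pos: [0.4245, -0.0489, 0.1739]
tool_rot: [-3.138, -0.125, 0.001]
contact_force: [-0.8, 1.1, 0.4]
grip_width: 0.001
grip_force: 0.0
```

```bash
python3 st.py; python3 - <<'E'
from h import *
s,_=optics.read_camera("scene")
cv2.imwrite("pics/v5.png",cv2.resize(s[150:270,200:360],(800,600),interpolation=2))
for n,b in(("v4",cv2.resize(cv2.imread("pics/v4.png"),(120,90),interpolation=cv2.INTER_AREA)),("now",s[180:270,200:320])):
  print(n,cents(b,(0,0,120,90),(50,120,80),(75,255,255),5),cents(b,(30,25,50,45),(3,120,100),(20,255,255),8))
E
```

```text
11.35 [ 0.4245 -0.0489  0.1739] lamp xy from axis [-0.1056 -0.0531] yaw 4.56 F [-0.76  1.07  0.36] 0.001360458285336757
v4 [(array([72. , 48.5]), np.int32(6))] [(array([43.97916667, 34.8125    ]), np.int32(48))]
now [(array([72., 49.]), np.int32(11))] [(array([43.97916667, 34.8125    ]), np.int32(48))]
```

View pics/v5.png

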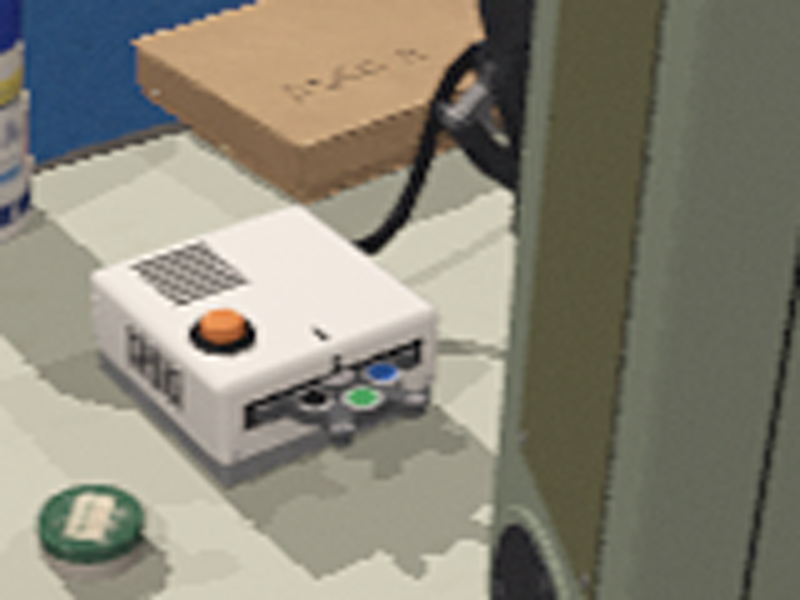

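Green is still at the pointer (363,397), the button is up (222,325) standing well clear of its collar, and the lamp hasn't moved. The arm is clear, so I'll hand in.

```bash
python3 -c "
from bench import bot
print(bot.hand_in())"
```

```text
the job is handed in; nothing more can be done
None
```

I turned the wheel two clicks to bring green to the pointer, pressed the orange button until it stopped and let it come back up, with the lamp still in place, then handed the job in; no verdict came back.

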